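Set out the bolt-locking kit

ROBOT

A 6-joint arm with a two-finger parallel gripper is mounted at the origin on a cart in front of the work surface, level with it; the furniture and walls round the work are solid. World frame = base frame: x ahead of the robot, y to its left, z up, the work surface at z = 0. Lengths are in mm, angles in rad, forces in N, time in s.
With the tool pointing down it reaches from about 350 to 975 mm from the base axis. Payload 17.4 kg.
Tool frame: the origin (TCP) lies at the very end of the fingers, on their centre line; the grasp point (between the pads) lies robot.grip_depth behind it (robot.grip_depth is the distance from the TCP to the grasp point, in mm); z points along the fingers, y is the line along which they close (so a half turn about z gives the same grasp; the last joint's range is limited). The gripper opens to 85 mm and grips with 20 to 120 N. Pads are 22 mm wide; open, the fingers measure 114 mm over their backs; the gripper's body (76 mm by 85 mm) begins 54 mm behind the grasp point. The pads swing forward as they close: fully open they stand 13 mm farther back than shut.
Start: joints at [1.117, 0.116, 1.442, -0, 1.584, -0.038], TCP at [272.656, 617.488, 231.303] pointing down, gripper open.
Joint ranges: [-2.83, 2.83], [-0.83, 2.19], [0.07, 2.5], [-1.14, 4.28], [0.01, 3], [-2.97, 2.97]. Speed limits (rad/s): [1.89, 1.89, 2.22, 3.14, 3.14, 3.14].

INTERFACE

Orientations are given as a unit quaternion [x, y, z, w].
In Python, from rig import robot gives the robot as it stands. The module is installed in compiled form; this text tells all that it offers.
- The arm moves only by the shell command python3 -m creep 'ROWS' [OPENING] [FORCE]. ROWS is a JSON list of rows, 1 to 20 of them, each of 6 numbers: dx, dy, dz in mm, then a rotation vector rx, ry, rz in rad; each row is the pose to reach, as a shift and turn from the pose commanded when the command began, along the tool's axes at that moment; what a row does not reach only later rows make up. A row lasts 1/12 s, in which the tool goes at most 41.7 mm and 0.125 rad, less where a joint would pass 70% of its speed; a pose out of reach is approached as far as the arm can. OPENING is the opening from 0.0 (shut) to 1.0 (fully open), set as the command begins (- or left out keeps the last). The fingers move at their own pace and stop on an object; FORCE is the grip in N (left out, the last holds). Time passes only in rows, so rows that do not move let the fingers close. It prints the time, the measured TCP pose, the force, the opening and the grip force at its end.
- robot.get_state(): the state, without advancing time (a new reading comes with each control period).
- robot.snapshot(name): name is "side" or "top" or "wrist"; returns a dict with "img" (400x640x3 uint8, blue, green, red), "K" (3x3 intrinsics, pixels), "dist_coeffs" ([k1, k2, p1, p2, k3] as OpenCV has them; the pictures are not rectified), "T" (4x4, takes a point from camera to world coordinates); the wrist camera has in their place "hand_eye" (4x4, takes a point from camera to tool coordinates, whose origin is the TCP and whose axes are the flange's). Camera axes: x right, y down, z forward; pixel columns grow to the right and rows downward; lengths in mm; the calibration is good to about 2 mm. A picture is of the moment at which its call begins: read the wrist's pose just before it. There is no depth.
- robot.hand_in(): hands the job in; it is judged then, once.
Trained networks look in a picture, given as the dict that the camera call returned (one of the last four; its "shot" number tells which), for a name from the list of things; names that differ only in an ending like _2 or _b are one class to them, and where a whole thing is asked for, a point or a joint stands for the part that bears it (a point fixed in the world has none). Each returns a list of dicts, best first, with "conf" (0 to 1); they miss things now and then, are a little off and sometimes report something else, mostly with a low value. They report only what shows in the picture. A call takes as long as a camera call. They do not tell look-alikes from the thing itself.
- robot.spot_in(thing, picture): "xy" ([column, row] in pixels, amid what is visible of it).
- robot.silhouettes(thing, picture): "mask" (400x640 bool, what is visible of it) and "xy" ([column, row] in pixels, amid what is visible of it).
- robot.landmark_of(thing, picture): "xy" ([column, row] in pixels: a listed point, or the origin of a listed thing).
The state is a dict: "t": time; "q": joint angles; "joint_vel": joint speeds; "joint_torque": joint torques, N m; "ee_pos": TCP position; "ee_rot": TCP orientation; "ft_force": force on the tool from outside, world axes, zero at the start; "wrist_torque": the same for the moment, N m; "gripper_width": opening from 0.0 (shut) to 1.0 (fully open); "gripper_force": force on a finger pad.
Only numpy, scipy, OpenCV 4.12 (cv2) and the standard library are available. Lean on these libraries where they do the work, as an engineer would, in place of code of your own. Each camera call takes 0.05 s, during which the arm holds its last target. There are 200 camera calls.

TASK

Set out the kit for fitting a bolt on the black bench liner: lay the pine block down in the middle of the long green mat, lengthways along it, and rest the chrome ratchet centred along the top of the block; stand the small blue-and-white bottle of thread lock upright in the middle of the round orange mat. Stand the bolt on its head on the liner, exactly halfway between the centres of the two mats. Leave the black tape roll and the loose hex nut where they are, and let go of everything.

Things in the scene. Friction and masses are not known exactly. Their poses are not given: they have to be found in the camera images.
- liner: black rubber bench liner, a strip 130 (x) x 530 (y) x 2 mm, fixed flat on the worktop. Origin: centre of its underside, z up. The centres of the green and orange mats lie on its y axis, 150 mm to either side of its centre (which mat is on which side changes), so the point halfway between the mats is the liner's centre
- green_mat: long green cutting mat with a white border line, 85 (x) x 220 (y, long side) x 3 mm, fixed flat on the liner (its top 5 mm above the worktop). Origin: centre of its underside; it may be turned a little against the liner
- orange_mat: round orange mat, 84 mm across and 3 mm thick, fixed flat on the liner (its top 5 mm above the worktop). Origin: centre of its underside
- block: planed pine block (offcut), 45 (x) x 200 (y, long side) x 60 (z) mm, about 0.35 kg, lying on the worktop. Origin: centre of its underside. Grasp across the 45 mm width
- ratchet: chrome ratchet lying flat, 183 mm long along its y axis, 21 mm high. Origin: centre of its underside. The handle is 20 mm wide and runs from y = -92 to +50 mm; the head is 38 mm wide, from y = +50 to +92 mm. 0.38 kg. Grasp the handle across x, near the origin
- bottle: small blue-and-white bottle of thread lock standing upright, round, 37 mm across up to 54 mm height, then a blue cap 19 mm across up to 78 mm. About 0.06 kg. Origin: centre of its underside, z up
- bolt: steel hexagon bolt standing on its head, thread upward: head 24 x 27 mm and 10 mm high at the bottom, threaded shank 16 mm across up to 60 mm height. 0.09 kg. Origin: centre of the underside of the head, z up
- tape: black roll of electrical tape lying flat, 69 mm across, 18 mm high; a bystander, to be left alone. Origin: centre of its underside
- nut: loose steel hex nut lying flat, 24 x 27 x 13 mm; a bystander, to be left alone. Origin: centre of its underside
Mind the look-alikes: they are no part of the job. What is shaped like the bottle but turquoise is not meant.

How it is judged (in metres and radians):
At the end, for the whole second after the job is handed in: At rest: block flat on green mat, within 15 mm and 0.2 rad; ratchet on top of block, within 12 mm across, 25 mm along, 0.2 rad; bottle upright on orange mat within 15 mm of its centre; bolt upright on its head on the liner within 15 mm of halfway between the mats (horizontal distance between block and green_mat below 0.015 m and z of block in the frame of green_mat between -0.001 and 0.007 m and angle between the y axis of block and the y axis of green_mat, either way round below 0.2 rad and angle between each of block, bottle, bolt's own z axis and vertical below 0.1 rad and x of ratchet in the frame of block between -0.012 and 0.012 m and y of ratchet in the frame of block between -0.025 and 0.025 m and z of ratchet in the frame of block between 0.055 and 0.065 m and angle between the y axis of ratchet and the y axis of block, either way round below 0.2 rad and horizontal distance between bottle and orange_mat below 0.015 m and z of bottle in the frame of orange_mat between -0.001 and 0.007 m and horizontal distance between bolt and liner below 0.015 m and z of bolt in the frame of liner between -0.002 and 0.006 m and linear speed of each of block, ratchet, bottle, bolt below 0.02 m/s and angular speed of each of block, ratchet, bottle, bolt below 0.2 rad/s); the robot touches nothing.
It fails at once if the tape roll is moved more than 20 mm (distance of tape from where it was at the start of the episode above 0.02 m).
It fails at once if the hex nut is moved more than 20 mm (distance of nut from where it was at the start of the episode above 0.02 m).
It also fails if it takes over 115 s, if anything falls off the work surface, if the arm or the gripper's body presses on something with over 40 N, if the wrist force passes 120 N, or if a joint passes its speed limit or range.

## Working session

There is one attempt and no reset: what is moved stays moved. The work goes in short steps, Python scripts to look and compute and a shell command to move; the robot and the scene stay as the last step left them, time stands still between calls to the robot, and variables do not carry over. Pictures are saved under pics/ and viewed, at most 14 in all, crops included, and the job is handed in when it is done.

```bash
mkdir -p pics
cat > h.py <<'E'
import numpy as np, cv2
from rig import robot
from scipy.spatial.transform import Rotation as R
def ray(p,xy,T):
    u=cv2.undistortPoints(np.array([[xy]],float),np.array(p["K"],float),np.array(p["dist_coeffs"],float))[0,0]
    d=T[:3,:3]@np.array([u[0],u[1],1.]); return T[:3,3],d
def onz(p,xy,z,T=None):
    T=np.array(p["T"]) if T is None else T
    o,d=ray(p,xy,T); return o+d*(z-o[2])/d[2]
def proj(p,X,T=None):
    T=np.array(p["T"]) if T is None else T
    Ti=np.linalg.inv(T); r,_=cv2.Rodrigues(Ti[:3,:3])
    return cv2.projectPoints(np.array(X,float).reshape(-1,1,3),r,Ti[:3,3],np.array(p["K"],float),np.array(p["dist_coeffs"],float))[0][:,0]
def wristT(s,p):
    M=np.eye(4); M[:3,:3]=R.from_quat(s["ee_rot"]).as_matrix(); M[:3,3]=s["ee_pos"]; return M@np.array(p["hand_eye"])
E
python3 - <<'E'
from h import *
print(robot.grip_depth); s=robot.get_state(); print(s["ee_pos"],R.from_quat(s["ee_rot"]).as_matrix().round(3).tolist())
for c in ["top","side"]:
    p=robot.snapshot(c); cv2.imwrite(f"pics/{c}0.png",p["img"]); print(c,np.array(p["T"]).round(2).tolist())
    for n in "liner green_mat orange_mat block ratchet bottle bolt tape nut".split():
        print(n,[(np.round(d["xy"]).tolist(),round(d["conf"],2)) for d in robot.landmark_of(n,p)][:4], [(onz(p,d["xy"],0)[:2].round().tolist()) for d in robot.landmark_of(n,p)][:4])
E
```

```text
18.700000000000003
[272.59704022 617.30639609 230.54580957] [[-0.915, 0.404, -0.001], [0.404, 0.915, -0.001], [0.0, -0.001, -1.0]]
top [[0.01, -1.0, 0.09, 433.96], [-1.0, -0.01, -0.01, -17.23], [0.01, -0.09, -1.0, 1212.77], [0.0, 0.0, 0.0, 1.0]]
liner [([305.0, 231.0], 0.56)] [[434.0, 3.0]]
green_mat [([349.0, 234.0], 0.94)] [[426.0, -138.0]]
orange_mat [([256.0, 226.0], 0.69)] [[448.0, 160.0]]
block [([347.0, 159.0], 0.74)] [[667.0, -131.0]]
ratchet [([262.0, 156.0], 0.59)] [[674.0, 146.0]]
bottle [([421.0, 231.0], 0.74), ([440.0, 248.0], 0.54)] [[439.0, -369.0], [387.0, -427.0]]
bolt [([256.0, 225.0], 0.73), ([421.0, 186.0], 0.38)] [[452.0, 157.0], [582.0, -371.0]]
tape [([189.0, 233.0], 0.96), ([259.0, 156.0], 0.58)] [[424.0, 370.0], [674.0, 155.0]]
nut [([199.0, 183.0], 0.51)] [[584.0, 344.0]]
side [[0.99, -0.11, 0.12, 398.58], [-0.16, -0.54, 0.82, -943.62], [-0.02, -0.83, -0.55, 659.06], [0.0, 0.0, 0.0, 1.0]]
liner [([286.0, 202.0], 0.58)] [[436.0, 28.0]]
green_mat [([281.0, 235.0], 0.6)] [[410.0, -123.0]]
orange_mat [([288.0, 175.0], 0.66)] [[459.0, 184.0]]
block [([375.0, 229.0], 0.91)] [[660.0, -143.0]]
ratchet [([352.0, 171.0], 0.72)] [[668.0, 165.0]]
bottle [([281.0, 327.0], 0.86), ([300.0, 305.0], 0.63)] [[388.0, -416.0], [432.0, -365.0]]
bolt [([299.0, 302.0], 0.67), ([368.0, 295.0], 0.62)] [[430.0, -357.0], [581.0, -364.0]]
tape [([273.0, 152.0], 0.63)] [[420.0, 357.0]]
nut [([319.0, 153.0], 0.49)] [[582.0, 318.0]]
```

Run:
```python
import cv2
a=cv2.imread("pics/top0.png")[120:290,150:470]; cv2.imwrite("pics/top0c.png",cv2.resize(a,None,fx=2.5,fy=2.5,interpolation=cv2.INTER_CUBIC))
a=cv2.imread("pics/side0.png")[110:370,220:460]; cv2.imwrite("pics/side0c.png",cv2.resize(a,None,fx=2.3,fy=2.3,interpolation=cv2.INTER_CUBIC))
```

```text
(no output)
```

View pics/top0c.png

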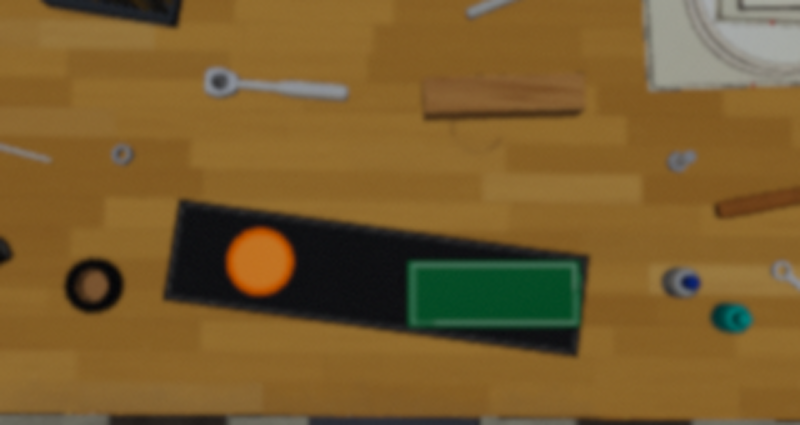

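View pics/side0c.png

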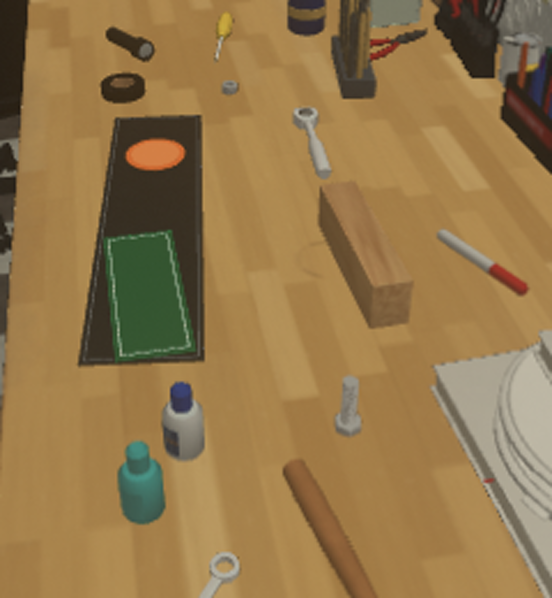

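Top view: the white bottle with blue cap is at px (423,233) and the turquoise look-alike at (443,247). The bolt is at (423,184), the block at (351,158), the ratchet at (263,156), the tape at (187,234) and the nut at (199,182). I choose the blue-and-white bottle at (423,233). The side view agrees: white bottle at about (300,300), turquoise at (281,325).

```bash
cat >> h.py <<'E'
from scipy.optimize import minimize
def box(x0,x1,y0,y1,z0,z1): return np.array([[x,y,z] for x in(x0,x1) for y in(y0,y1) for z in(z0,z1)],float)
def cyl(r,z0,z1,n=20): return np.array([[r*np.cos(t),r*np.sin(t),z] for t in np.linspace(0,2*np.pi,n,False) for z in(z0,z1)])
M={"block":[box(-22.5,22.5,-100,100,0,60)],"ratchet":[box(-10,10,-92,50,0,21),cyl(19,0,21)+[0,72,0]],
"bottle":[cyl(18.5,0,50),cyl(9.5,54,78)],"bolt":[cyl(13,0,10),cyl(8,10,60)],"tape":[cyl(34.5,0,18)],"nut":[cyl(13,0,13)],
"liner":[box(-65,65,-265,265,2,2)],"green_mat":[box(-42.5,42.5,-110,110,5,5)],"orange_mat":[cyl(42,5,5)]}
def render(n,v,p,T,z=0):
    m=np.zeros((400,640),np.uint8); c,s=np.cos(v[2]),np.sin(v[2])
    for P in M[n]:
        X=P@np.array([[c,s,0],[-s,c,0],[0,0,1]])+[v[0],v[1],z]
        h=cv2.convexHull(np.float32(proj(p,X,T))); cv2.fillConvexPoly(m,np.int32(np.round(h*16)),255,cv2.LINE_AA,4)
    return m/255.
def fit(n,views,v0,z=0):
    ms=[(cv2.GaussianBlur(np.float32(m),(0,0),1.5),p,T) for m,p,T in views]
    def f(u):
        v=[u[0]*10,u[1]*10,u[2]*.2]; return sum(np.abs(cv2.GaussianBlur(render(n,v,p,T,z),(0,0),1.5)-m).sum()/m.sum() for m,p,T in ms)/len(ms)
    u0=np.array([v0[0]/10,v0[1]/10,v0[2]/.2]); S=np.vstack([u0,u0+np.eye(3)*1.5])
    r=minimize(f,u0,method="Nelder-Mead",options=dict(initial_simplex=S,xatol=.005,fatol=1e-4,maxiter=300)); u=r.x
    return np.array([u[0]*10,u[1]*10,u[2]*.2]).round(3),round(r.fun,3)
E
python3 - <<'E'
from h import *
P={c:robot.snapshot(c) for c in["top","side"]}
G={"liner":(440,3,-.1),"green_mat":(430,-143,0),"orange_mat":(448,160,0),"block":(665,-140,0),"ratchet":(670,150,0),"bottle":(435,-370,0),"bolt":(580,-366,0),"tape":(420,362,0),"nut":(583,340,0)}
for n,g in G.items():
    vs=[]
    for c,p in P.items():
        T=np.array(p["T"]); e=proj(p,[[g[0],g[1],20]],T)[0]
        L=[d for d in robot.silhouettes(n,p)]
        L=[d for d in L if np.linalg.norm(np.array(d["xy"])-e)<(14 if n not in("liner",) else 90)]
        if n in("green_mat","orange_mat"):
            hsv=cv2.cvtColor(p["img"],cv2.COLOR_BGR2HSV)
            lo,hi=((60,100,30),(85,255,255)) if n=="green_mat" else ((3,190,130),(14,255,255))
        if L: vs.append((L[0]["mask"],p,T))
        else: print(n,c,"none"); continue
        print(n,c,int(L[0]["mask"].sum()),fit(n,vs[-1:],g))
    if vs: print(n,"both",*fit(n,vs,g))
E
```

```text
liner top 4357 (array([ 4.33909e+02,  1.90830e+01, -1.31000e-01]), np.float64(0.637))
liner side 2727 (array([ 4.36317e+02,  2.39020e+01, -1.24000e-01]), np.float64(0.876))
liner both [ 4.35412e+02  2.20920e+01 -1.29000e-01] 0.76
green_mat top 1814 (array([ 4.15797e+02, -1.31549e+02,  4.70000e-02]), np.float64(0.101))
green_mat side 1855 (array([ 4.16013e+02, -1.33943e+02,  5.00000e-03]), np.float64(0.036))
green_mat both [ 4.15931e+02 -1.32987e+02  1.90000e-02] 0.072
orange_mat top 532 (array([ 4.53543e+02,  1.65546e+02, -1.14000e-01]), np.float64(0.128))
orange_mat side 286 (array([4.51936e+02, 1.64493e+02, 2.21000e-01]), np.float64(0.094))
orange_mat both [ 4.52801e+02  1.65281e+02 -9.10000e-02] 0.112
block top 1189 (array([ 6.63033e+02, -1.35633e+02,  5.00000e-02]), np.float64(0.078))
block side 1570 (array([ 6.64439e+02, -1.36826e+02,  1.40000e-02]), np.float64(0.077))
block both [ 6.63213e+02 -1.36321e+02  4.00000e-02] 0.086
ratchet top 390 (array([ 6.75327e+02,  1.53262e+02, -8.90000e-02]), np.float64(0.42))
ratchet side 229 (array([ 6.75740e+02,  1.57853e+02, -1.12000e-01]), np.float64(0.491))
ratchet both [ 6.75734e+02  1.53985e+02 -1.17000e-01] 0.461
bottle top 150 (array([ 4.33039e+02, -3.60644e+02,  9.30000e-02]), np.float64(0.297))
bottle side 472 (array([ 4.33012e+02, -3.59329e+02, -2.06000e-01]), np.float64(0.25))
bottle both [ 4.33088e+02 -3.60941e+02  8.40000e-02] 0.275
bolt top none
bolt side 211 (array([ 5.87199e+02, -3.66902e+02,  1.44000e-01]), np.float64(0.329))
bolt both [ 5.87199e+02 -3.66902e+02  1.44000e-01] 0.329
tape top 421 (array([4.18844e+02, 3.70618e+02, 5.10000e-02]), np.float64(0.111))
tape side 215 (array([4.21509e+02, 3.74906e+02, 1.33000e-01]), np.float64(0.142))
tape both [4.19126e+02 3.71846e+02 1.97000e-01] 0.127
nut top 61 (array([5.88070e+02, 3.42403e+02, 5.10000e-02]), np.float64(0.316))
nut side none
nut both [5.88070e+02 3.42403e+02 5.10000e-02] 0.316
```

```bash
cat > go.py <<'E'
# go.py x y z yaw_of_tool_y : shift/turn in tool axes
import sys; from h import *
x,y,z,a=map(float,sys.argv[1:5]); s=robot.get_state(); Rm=R.from_quat(s["ee_rot"])
d=[]
for b in (a,a+np.pi):
    ty=np.array([np.cos(b),np.sin(b),0]); tz=np.array([0,0,-1.]); tx=np.cross(ty,tz)
    rv=(Rm.inv()*R.from_matrix(np.c_[tx,ty,tz])).as_rotvec(); d.append((np.linalg.norm(rv),rv))
sh=Rm.inv().apply(np.array([x,y,z])-s["ee_pos"])
for n,rv in d: print("shift",sh.round(1),"rv",rv.round(3),"rows",round(max(np.linalg.norm(sh)/41.7,n/.125),1),"q6",s["q"][5].__round__(2))
E
python3 go.py 663 -136 230 0.04
```

```text
shift [-661.4 -531.6    1.3] rv [ 0.    -0.     1.115] rows 20.4 q6 -0.04
shift [-661.4 -531.6    1.3] rv [ 0.     0.    -2.027] rows 20.4 q6 -0.04
```

```bash
D='[-661.4,-531.6,1.3,0,0,1.115]'; python3 -m creep '[[-661,-531,1,0,0,1.115],[-661,-531,1,0,0,1.115],[-661,-531,1,0,0,1.115],[-661,-531,1,0,0,1.115],[-661,-531,1,0,0,1.115],[-661,-531,1,0,0,1.115],[-661,-531,1,0,0,1.115],[-661,-531,1,0,0,1.115],[-661,-531,1,0,0,1.115],[-661,-531,1,0,0,1.115],[-661,-531,1,0,0,1.115],[-661,-531,1,0,0,1.115],[-661,-531,1,0,0,1.115],[-661,-531,1,0,0,1.115],[-661,-531,1,0,0,1.115],[-661,-531,1,0,0,1.115],[-661,-531,1,0,0,1.115],[-661,-531,1,0,0,1.115],[-661,-531,1,0,0,1.115],[-661,-531,1,0,0,1.115]]' 1.0; python3 go.py 663 -136 230 0.04
```

```text
t: 4.57
ee_pos: [656.7, -124.5, 230.4]
ee_rot: [0.693, 0.721, 0.0, 0.0]
ft_force: [0.5, 0.7, 0.0]
gripper_width: 1.002
gripper_force: 0.0
shift [-11.7   5.8   0.4] rv [ 0.  0. -0.] rows 0.3 q6 -0.27
shift [-11.7   5.8   0.4] rv [ 0.    -0.     3.141] rows 25.1 q6 -0.27
```

```bash
cat > look.py <<'E'
# look.py thing x y yaw z : fit pose from the wrist picture
import sys; from h import *
n=sys.argv[1]; g=list(map(float,sys.argv[2:5])); z=float(sys.argv[5]) if len(sys.argv)>5 else 0
s=robot.get_state(); p=robot.snapshot("wrist"); T=wristT(s,p)
e=proj(p,[[g[0],g[1],z+20]],T)[0]; print("expect px",e.round())
L=sorted(robot.silhouettes(n,p),key=lambda d:np.linalg.norm(np.array(d["xy"])-e))
im=p["img"].copy()
if L:
    v,c=fit(n,[(L[0]["mask"],p,T)],g,z); print(L[0]["xy"],L[0]["conf"],int(L[0]["mask"].sum()),"pose",v,"cost",c)
    for m,col in((L[0]["mask"],(0,255,0)),(render(n,v,p,T,z)>.5,(0,0,255))):
        cv2.drawContours(im,cv2.findContours(np.uint8(m),0,2)[0],-1,col,1)
else: print("none")
if len(sys.argv)>6: cv2.imwrite("pics/"+sys.argv[6],im)
E
python3 look.py block 663 -136 .04 0 w_block.png
```

```text
expect px [324. 187.]
[325.5, 184.0] 0.87 6488 pose [ 6.62215e+02 -1.39865e+02  3.60000e-02] cost 0.045
```

View pics/w_block.png

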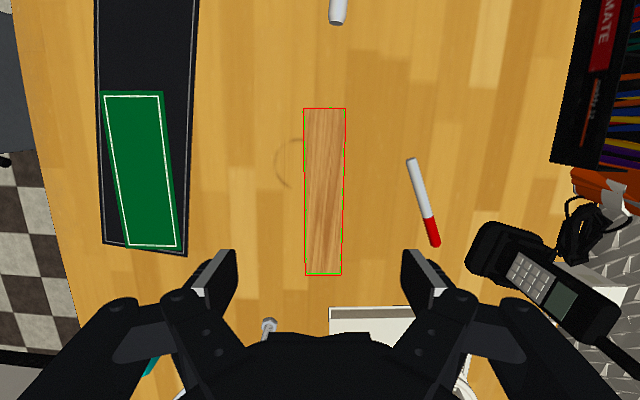

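Wrist view: the block is at px (304–345, 108–275) and the red model outline fits it closely. The pen at (425,200) is over 100 mm clear of it.

```bash
python3 go.py 662.2 -139.5 22 0.036
```

```text
shift [-12.5   4.6 206.9] rv [-0.001  0.001  0.   ] rows 5.0 q6 -0.26
shift [-12.5   4.6 206.9] rv [-1.000e-03 -2.000e-03 -3.141e+00] rows 25.1 q6 -0.26
```

```bash
python3 -m creep '[[-12.5,4.6,40,0,0,0],[-12.5,4.6,80,0,0,0],[-12.5,4.6,120,0,0,0],[-12.5,4.6,160,0,0,0],[-12.5,4.6,190,0,0,0],[-12.5,4.6,207,0,0,0],[-12.5,4.6,207,0,0,0],[-12.5,4.6,207,0,0,0]]' 1.0 && python3 -m creep '[[0,0,0,0,0,0],[0,0,0,0,0,0],[0,0,0,0,0,0],[0,0,0,0,0,0],[0,0,0,0,0,0],[0,0,0,0,0,0],[0,0,0,0,0,0],[0,0,0,0,0,0]]' 0.0 60; python3 go.py 415.9 -133 150 0.019
```

```text
t: 5.33
ee_pos: [661.0, -134.3, 23.2]
ee_rot: [0.693, 0.721, -0.0, -0.001]
ft_force: [0.3, 0.1, 1.0]
gripper_width: 0.997
gripper_force: 0.0
t: 6.0
ee_pos: [662.2, -134.8, 25.2]
ee_rot: [0.693, 0.721, 0.001, 0.001]
ft_force: [0.9, 0.9, 7.5]
gripper_width: 0.518
gripper_force: 62.6
shift [  11.6 -245.7 -125.5] rv [0.003 0.001 0.021] rows 6.6 q6 -0.28
shift [  11.6 -245.7 -125.5] rv [-1.000e-03  4.000e-03 -3.121e+00] rows 25.0 q6 -0.28
```

```bash
python3 -m creep '[[0,0,-40,0,0,0],[0,0,-80,0,0,0],[0,0,-120,0,0,0],[0,0,-165,0,0,0],[0,0,-165,0,0,0],[0,0,-165,0,0,0]]'; python3 look.py green_mat 415.9 -133 .019 0 w_green.png;  python3 go.py 415.9 -128.1 120 0.019
```

```text
t: 6.5
ee_pos: [662.2, -134.9, 192.2]
ee_rot: [0.693, 0.721, 0.001, 0.002]
ft_force: [0.1, -0.0, -4.0]
gripper_width: 0.516
gripper_force: 63.5
expect px [107. 176.]
[117.0, 162.0] 0.55 12045 pose [ 4.15570e+02 -1.33622e+02  1.20000e-02] cost 0.023
shift [  16.2 -244.4   67.5] rv [-0.001 -0.     0.021] rows 6.1 q6 -0.28
shift [  16.2 -244.4   67.5] rv [ 0.000e+00 -2.000e-03 -3.121e+00] rows 25.0 q6 -0.28
```

View pics/w_green.png

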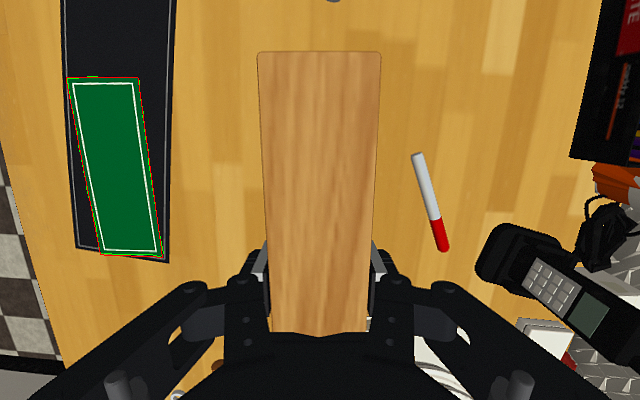

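The block is held at px (257–381, 52–332). The green mat at (68–165, 77–256) is outlined well and confirms the earlier pose.

```bash
python3 -m creep '[[2,-40,10,0,0,0.015],[4,-80,20,0,0,0.015],[7,-120,30,0,0,0.015],[10,-160,45,0,0,0.015],[13,-200,67,0,0,0.015],[16,-230,67,0,0,0.015],[16,-244.4,67,0,0,0.015],[16,-244.4,67,0,0,0.015],[16,-244.4,67,0,0,0.015],[16,-244.4,67,0,0,0.015]]';  python3 go.py 415.7 -128.5 30.5 0.015
```

```text
t: 7.43
ee_pos: [416.5, -128.4, 120.5]
ee_rot: [0.698, 0.716, -0.0, -0.001]
ft_force: [-0.2, -0.5, -2.5]
gripper_width: 0.52
gripper_force: 63.5
shift [-0.2 -0.7 90. ] rv [-0.001 -0.     0.01 ] rows 2.2 q6 -0.38
shift [-0.2 -0.7 90. ] rv [ 1.000e-03 -2.000e-03 -3.132e+00] rows 25.1 q6 -0.38
```

```bash
python3 -m creep '[[0,-0.7,35,0,0,0.01],[0,-0.7,65,0,0,0.01],[0,-0.7,80,0,0,0.01],[0,-0.7,85,0,0,0.01],[0,-0.7,88,0,0,0.01],[0,-0.7,90,0,0,0.01],[0,-0.7,90,0,0,0.01]]' && python3 -m creep '[[0,0,0,0,0,0],[0,0,0,0,0,0],[0,0,0,0,0,0],[0,0,0,0,0,0],[0,0,0,0,0,0],[0,0,0,0,0,0]]' 1.0 && python3 -m creep '[[0,0,-40,0,0,0],[0,0,-80,0,0,0],[0,0,-120,0,0,0],[0,0,-160,0,0,0],[0,0,-200,0,0,0],[0,0,-200,0,0,0]]'; python3 look.py block 415.9 -133 .019 5; python3 go.py 675 145 230 -0.11
```

```text
t: 8.02
ee_pos: [416.3, -128.6, 32.0]
ee_rot: [0.702, 0.712, 0.0, 0.0]
ft_force: [-0.5, -0.1, -3.0]
gripper_width: 0.518
gripper_force: 63.5
t: 8.52
ee_pos: [415.8, -128.5, 31.5]
ee_rot: [0.702, 0.712, 0.0, 0.0]
ft_force: [-0.4, 0.6, -0.4]
gripper_width: 1.001
gripper_force: 0.0
t: 9.02
ee_pos: [417.3, -129.1, 239.5]
ee_rot: [0.702, 0.712, 0.002, 0.004]
ft_force: [-0.2, -0.1, 1.5]
gripper_width: 0.999
gripper_force: 0.0
expect px [317. 180.]
none
shift [269.7 262.9   3.3] rv [0.003 0.001 0.125] rows 9.0 q6 -0.37
shift [269.7 262.9   3.3] rv [-1.000e-03  4.000e-03 -3.017e+00] rows 24.1 q6 -0.37
```

```bash
python3 -m creep '[[269.7,263,3,0,0,0.125],[269.7,263,3,0,0,0.125],[269.7,263,3,0,0,0.125],[269.7,263,3,0,0,0.125],[269.7,263,3,0,0,0.125],[269.7,263,3,0,0,0.125],[269.7,263,3,0,0,0.125],[269.7,263,3,0,0,0.125],[269.7,263,3,0,0,0.125],[269.7,263,3,0,0,0.125],[269.7,263,3,0,0,0.125],[269.7,263,3,0,0,0.125],[269.7,263,3,0,0,0.125]]'; python3 look.py ratchet 675 154 -.11 0 w_rat.png
python3 - <<'E'
from h import *
p=robot.snapshot("top"); L=robot.silhouettes("block",p); print([(d["xy"],d["conf"]) for d in L])
for d in L[:2]:
    g=onz(p,d["xy"],40); print(fit("block",[(d["mask"],p,np.array(p["T"]))],(g[0],g[1],0),5))
E
```

```text
t: 10.2
ee_pos: [673.9, 144.3, 227.7]
ee_rot: [0.745, 0.667, -0.001, -0.0]
ft_force: [-0.1, -0.2, -0.3]
gripper_width: 1.0
gripper_force: 0.0
expect px [319. 171.]
[320.4, 158.4] 0.77 2117 pose [ 6.75295e+02  1.49556e+02 -7.40000e-02] cost 0.317
[([349.2, 238.3], 0.58)]
(array([ 4.16390e+02, -1.29724e+02,  2.70000e-02]), np.float64(0.144))
```

View pics/w_rat.png

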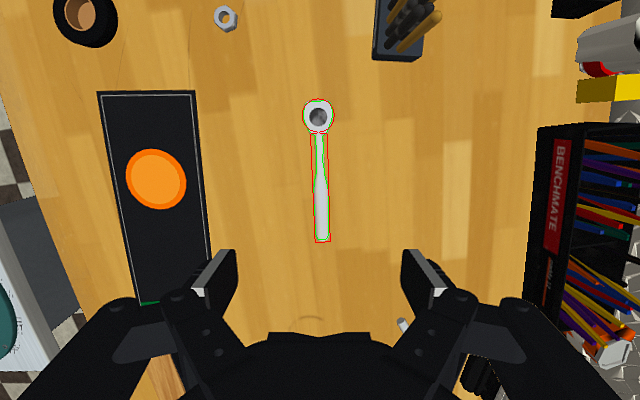

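Wrist view: the ratchet has its head at px (318,115) and its handle tip at (322,242). The nut at (226,18) and tape at (85,15) are well clear, and the orange mat is at (155,179).

```bash
python3 go.py 675.3 149 4 -0.078
```

```text
shift [  4.7   0.4 224.9] rv [ 0.001 -0.    -0.033] rows 5.4 q6 0.28
shift [  4.7   0.4 224.9] rv [-0.000e+00 -1.000e-03  3.109e+00] rows 24.9 q6 0.28
```

```bash
python3 -m creep '[[4.7,0.4,40,0,0,-0.033],[4.7,0.4,80,0,0,-0.033],[4.7,0.4,120,0,0,-0.033],[4.7,0.4,160,0,0,-0.033],[4.7,0.4,190,0,0,-0.033],[4.7,0.4,210,0,0,-0.033],[4.7,0.4,220,0,0,-0.033],[4.7,0.4,224,0,0,-0.033],[4.7,0.4,224,0,0,-0.033]]' && python3 -m creep '[[0,0,0,0,0,0],[0,0,0,0,0,0],[0,0,0,0,0,0],[0,0,0,0,0,0],[0,0,0,0,0,0],[0,0,0,0,0,0],[0,0,0,0,0,0],[0,0,0,0,0,0],[0,0,0,0,0,0],[0,0,0,0,0,0]]' 0.0 60; python3 go.py 416 -133 120 0.015
```

```text
t: 11.15
ee_pos: [675.6, 149.6, 4.6]
ee_rot: [0.734, 0.679, 0.0, 0.0]
ft_force: [0.5, -0.9, 0.4]
gripper_width: 1.003
gripper_force: 0.0
t: 11.98
ee_pos: [675.8, 149.8, 5.1]
ee_rot: [0.734, 0.679, 0.0, 0.0]
ft_force: [-1.8, 0.0, 6.1]
gripper_width: 0.182
gripper_force: 58.4
shift [-301.9 -237.2 -115.1] rv [ 0.001 -0.    -0.092] rows 9.6 q6 0.26
shift [-301.9 -237.2 -115.1] rv [-0.00e+00 -1.00e-03  3.05e+00] rows 24.4 q6 0.26
```

```bash
python3 -m creep '[[0,0,-30,0,0,0],[0,0,-70,0,0,0],[0,0,-110,0,0,0],[0,0,-150,0,0,0],[0,0,-150,0,0,0],[0,0,-150,0,0,0]]' - 90; python3 look.py ratchet 675 154 -.11 150 w_rat2.png; python3 go.py 416 -133 155 0.015
python3 - <<'E'
from h import *
p=robot.snapshot("side"); cv2.imwrite("pics/side1.png",cv2.resize(p["img"][60:260,220:460],None,fx=3,fy=3,interpolation=cv2.INTER_CUBIC)[:600,:720])
E
```

```text
t: 12.48
ee_pos: [676.3, 149.9, 156.9]
ee_rot: [0.734, 0.679, 0.002, 0.001]
ft_force: [-0.3, 0.3, -4.7]
gripper_width: 0.169
gripper_force: 89.0
expect px [317. 258.]
none
shift [-301.7 -236.4   -1.8] rv [-0.002  0.    -0.092] rows 9.2 q6 0.26
shift [-301.7 -236.4   -1.8] rv [1.00e-03 3.00e-03 3.05e+00] rows 24.4 q6 0.26
```

View pics/w_rat2.png

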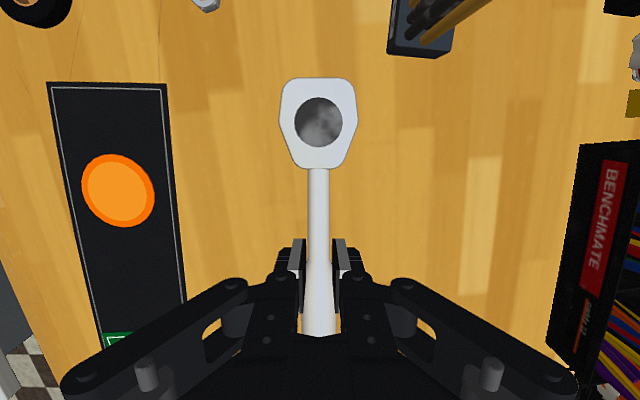

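View pics/side1.png

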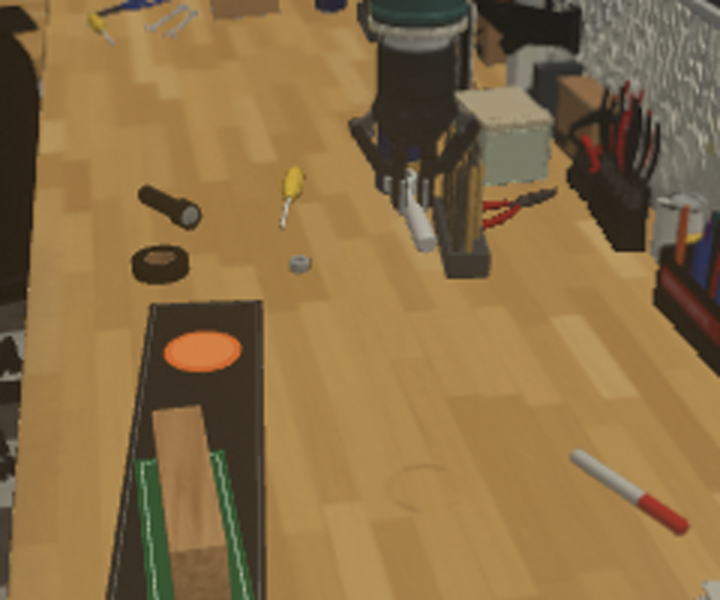

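The side view shows the block on the green mat, with its far end at px (180,410). The wrist view shows the ratchet level in the grip, head at (318,122).

```bash
python3 - <<'E'
from h import *
vs=[]
for c in("side","top"):
    p=robot.snapshot(c)
    for d in robot.silhouettes("block",p)[:1]:
        vs.append((d["mask"],p,np.array(p["T"]))); print(c,d["conf"],fit("block",vs[-1:],(416,-133,.015),5))
print(fit("block",vs,(416,-133,.015),5))
E
python3 -m creep '[[-301,-236,-2,0,0,-0.092],[-301,-236,-2,0,0,-0.092],[-301,-236,-2,0,0,-0.092],[-301,-236,-2,0,0,-0.092],[-301,-236,-2,0,0,-0.092],[-301,-236,-2,0,0,-0.092],[-301,-236,-2,0,0,-0.092],[-301,-236,-2,0,0,-0.092],[-301,-236,-2,0,0,-0.092],[-301,-236,-2,0,0,-0.092],[-301,-236,-2,0,0,-0.092],[-301,-236,-2,0,0,-0.092],[-301,-236,-2,0,0,-0.092],[-301,-236,-2,0,0,-0.092],[-301,-236,-2,0,0,-0.092]]'; python3 go.py 416 -133 70.5 0.015
python3 - <<'E'
from h import *
p=robot.snapshot("wrist"); cv2.imwrite("pics/w3.png",p["img"])
E
```

```text
side 0.83 (array([ 4.16848e+02, -1.26438e+02,  5.00000e-03]), np.float64(0.145))
top 0.56 (array([ 4.16772e+02, -1.29759e+02,  3.80000e-02]), np.float64(0.136))
(array([ 4.17013e+02, -1.29297e+02,  1.80000e-02]), np.float64(0.155))
t: 14.08
ee_pos: [417.6, -131.4, 156.1]
ee_rot: [0.701, 0.713, -0.0, -0.0]
ft_force: [1.0, -0.0, -3.5]
gripper_width: 0.168
gripper_force: 89.4
shift [-1.6 -1.6 85.6] rv [-0.001 -0.     0.002] rows 2.1 q6 -0.38
shift [-1.6 -1.6 85.6] rv [ 1.00e-03 -1.00e-03 -3.14e+00] rows 25.1 q6 -0.38
```

View pics/w3.png

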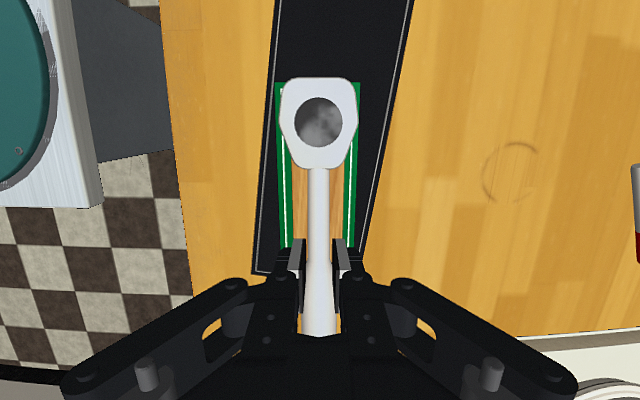

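The ratchet is centred over the block and green mat (head at px 319, mat edges at 277 and 360). Lowering.

```bash
python3 -m creep '[[-0.5,-1.2,30,0,0,0],[-0.5,-1.2,55,0,0,0],[-0.5,-1.2,70,0,0,0],[-0.5,-1.2,78,0,0,0],[-0.5,-1.2,82,0,0,0],[-0.5,-1.2,84,0,0,0],[-0.5,-1.2,84,0,0,0]]'; python3 go.py 416.3 -132 70.5 0.015
```

```text
t: 14.72
ee_pos: [416.3, -132.7, 72.9]
ee_rot: [0.702, 0.712, 0.0, 0.0]
ft_force: [-0.0, 0.8, -4.2]
gripper_width: 0.168
gripper_force: 89.4
shift [0.7 0.  2.4] rv [0.001 0.    0.   ] rows 0.1 q6 -0.38
shift [0.7 0.  2.4] rv [-0.000e+00  1.000e-03 -3.141e+00] rows 25.1 q6 -0.38
```

```bash
python3 -m creep '[[0,0,1,0,0,0],[0,0,1.5,0,0,0],[0,0,2,0,0,0],[0,0,2.3,0,0,0]]' && python3 -m creep '[[0,0,0,0,0,0],[0,0,0,0,0,0],[0,0,0,0,0,0],[0,0,0,0,0,0],[0,0,0,0,0,0]]' 0.4 && python3 -m creep '[[0,0,-10,0,0,0],[0,0,-40,0,0,0],[0,0,-80,0,0,0],[0,0,-120,0,0,0],[0,0,-160,0,0,0],[0,0,-160,0,0,0]]'; python3 look.py ratchet 416 -132 .015 65 w4.png; python3 go.py 587 -367 260 0
```

```text
t: 15.05
ee_pos: [416.1, -132.8, 70.4]
ee_rot: [0.702, 0.712, 0.0, 0.0]
ft_force: [0.5, -0.9, -3.3]
gripper_width: 0.169
gripper_force: 89.4
t: 15.47
ee_pos: [416.0, -132.7, 70.2]
ee_rot: [0.702, 0.712, 0.0, 0.0]
ft_force: [-0.1, -0.0, -0.0]
gripper_width: 0.4
gripper_force: 0.0
t: 15.97
ee_pos: [417.4, -133.2, 239.0]
ee_rot: [0.702, 0.712, 0.002, 0.005]
ft_force: [0.8, -0.6, 1.3]
gripper_width: 0.399
gripper_force: 0.0
expect px [317. 187.]
[315.8, 164.9] 0.67 3019 pose [ 4.15085e+02 -1.31930e+02  2.00000e-02] cost 0.256
shift [-236.7  167.2  -26.8] rv [0.003 0.001 0.015] rows 7.0 q6 -0.38
shift [-236.7  167.2  -26.8] rv [-2.000e-03  5.000e-03 -3.127e+00] rows 25.0 q6 -0.38
```

View pics/w4.png

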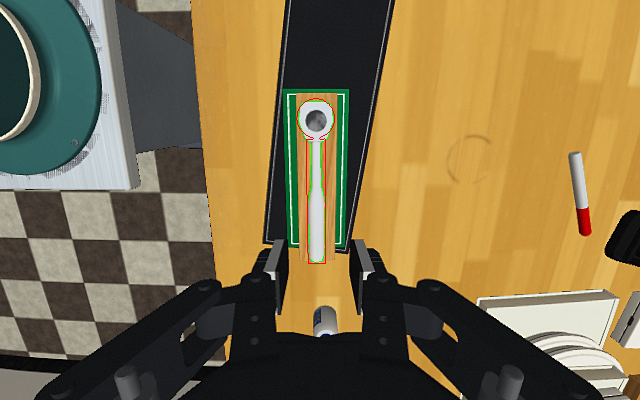

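The ratchet lies centred on the block (head at px 316,119, tip at 316,262) and nothing is touching it. Bolt next.

```bash
python3 -m creep '[[-237,167,-7,0,0,0.015],[-237,167,-7,0,0,0.015],[-237,167,-7,0,0,0.015],[-237,167,-7,0,0,0.015],[-237,167,-7,0,0,0.015],[-237,167,-7,0,0,0.015],[-237,167,-7,0,0,0.015],[-237,167,-7,0,0,0.015],[-237,167,-7,0,0,0.015],[-237,167,-7,0,0,0.015],[-237,167,-7,0,0,0.015],[-237,167,-7,0,0,0.015]]' 0.5; python3 look.py bolt 587 -367 0 0 w5.png
```

```text
t: 17.07
ee_pos: [586.0, -366.2, 237.7]
ee_rot: [0.707, 0.707, 0.0, 0.0]
ft_force: [1.0, 0.0, 0.5]
gripper_width: 0.499
gripper_force: 0.0
expect px [320. 178.]
[320.1, 178.5] 0.64 342 pose [ 5.86957e+02 -3.66896e+02  2.16000e-01] cost 0.222
```

View pics/w5.png

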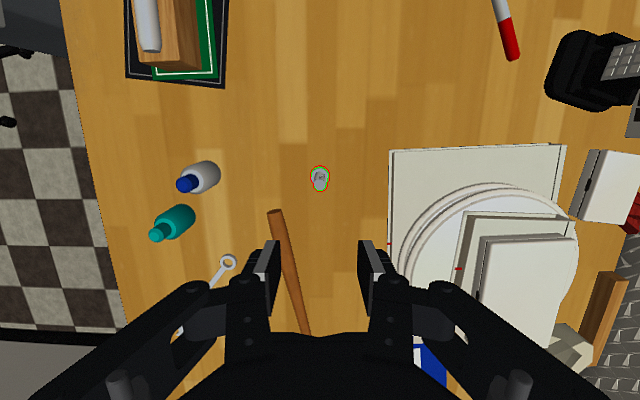

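Wrist view: the bolt is at px (320,178), the stick at (275,212) and the board edge at column 388 (about 80 mm away), so there is room. The bottle is at (200,178) and the turquoise one at (175,222).

```bash
python3 go.py 587 -367 22 0; python3 -m creep '[[-0.6,0.8,40,0,0,0],[-0.6,0.8,80,0,0,0],[-0.6,0.8,120,0,0,0],[-0.6,0.8,160,0,0,0],[-0.6,0.8,190,0,0,0],[-0.6,0.8,207,0,0,0],[-0.6,0.8,214,0,0,0],[-0.6,0.8,215,0,0,0],[-0.6,0.8,215,0,0,0]]' 0.5 && python3 -m creep '[[0,0,0,0,0,0],[0,0,0,0,0,0],[0,0,0,0,0,0],[0,0,0,0,0,0],[0,0,0,0,0,0],[0,0,0,0,0,0]]' 0.0 50; python3 go.py 587 -367 230 0
```

```text
shift [ -0.4   0.6 215.9] rv [0.001 0.001 0.001] rows 5.2 q6 -0.6
shift [ -0.4   0.6 215.9] rv [-1.000e-03  1.000e-03 -3.141e+00] rows 25.1 q6 -0.6
t: 17.92
ee_pos: [587.6, -367.8, 23.3]
ee_rot: [0.707, 0.707, 0.0, 0.001]
ft_force: [-0.1, 1.2, 1.2]
gripper_width: 0.497
gripper_force: 0.0
t: 18.42
ee_pos: [587.9, -368.2, 23.8]
ee_rot: [0.707, 0.707, 0.0, 0.001]
ft_force: [-0.8, 0.1, 7.3]
gripper_width: 0.166
gripper_force: 48.7
shift [   0.9   -0.5 -206.2] rv [ 0.002  0.001 -0.   ] rows 4.9 q6 -0.6
shift [   0.9   -0.5 -206.2] rv [ 2.000e-03 -3.000e-03  3.142e+00] rows 25.1 q6 -0.6
```

```bash
python3 -m creep '[[0,0,-40,0,0,0],[0,0,-80,0,0,0],[0,0,-120,0,0,0],[0,0,-160,0,0,0],[0,0,-160,0,0,0],[0,0,-160,0,0,0]]'; python3 go.py 435 15 180 0
```

```text
t: 18.92
ee_pos: [588.0, -368.3, 185.6]
ee_rot: [0.707, 0.707, 0.0, 0.003]
ft_force: [0.3, 0.3, -2.2]
gripper_width: 0.167
gripper_force: 48.8
shift [ 383.3 -153.     3.8] rv [0.004 0.003 0.   ] rows 9.9 q6 -0.6
shift [ 383.3 -153.     3.8] rv [-0.005  0.007 -3.142] rows 25.1 q6 -0.6
```

```bash
python3 -m creep '[[383.3,-153,4,0,0,0],[383.3,-153,4,0,0,0],[383.3,-153,4,0,0,0],[383.3,-153,4,0,0,0],[383.3,-153,4,0,0,0],[383.3,-153,4,0,0,0],[383.3,-153,4,0,0,0],[383.3,-153,4,0,0,0],[383.3,-153,4,0,0,0],[383.3,-153,4,0,0,0],[383.3,-153,4,0,0,0],[383.3,-153,4,0,0,0],[383.3,-153,4,0,0,0],[383.3,-153,4,0,0,0],[383.3,-153,4,0,0,0]]'; python3 go.py 435 15 26.3 0; python3 look.py orange_mat 452.8 165.3 0 0 w6.png
```

```text
t: 20.17
ee_pos: [434.5, 14.6, 177.5]
ee_rot: [0.708, 0.707, -0.0, -0.0]
ft_force: [-0.3, 0.6, 0.2]
gripper_width: 0.165
gripper_force: 49.0
shift [  0.5   0.7 151.2] rv [-0.001  0.    -0.002] rows 3.6 q6 -0.02
shift [  0.5   0.7 151.2] rv [0.00e+00 1.00e-03 3.14e+00] rows 25.1 q6 -0.02
expect px [338.  36.]
[335.7, 37.5] 0.91 5611 pose [4.52711e+02 1.64527e+02 1.19000e-01] cost 0.033
```

View pics/w6.png

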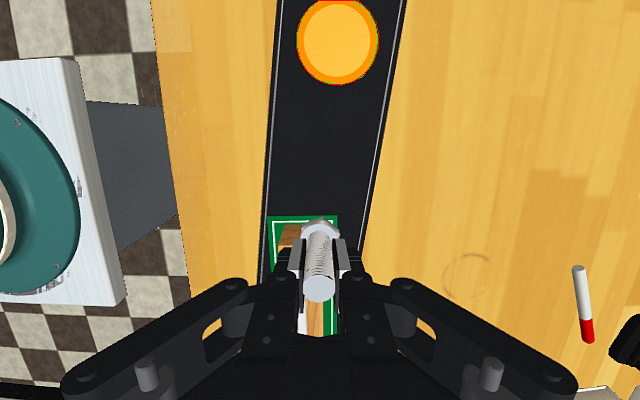

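The orange mat is at px (337,38), consistent with before. The bolt is held upright in the fingers at (319,265). Lowering at the liner centre.

```bash
python3 -m creep '[[0.5,0.7,40,0,0,0],[0.5,0.7,80,0,0,0],[0.5,0.7,115,0,0,0],[0.5,0.7,135,0,0,0],[0.5,0.7,145,0,0,0],[0.5,0.7,149,0,0,0],[0.5,0.7,149,0,0,0],[0.5,0.7,149,0,0,0]]'; python3 go.py 435 15 26.3 0
```

```text
t: 20.93
ee_pos: [435.8, 15.9, 30.4]
ee_rot: [0.707, 0.707, 0.001, 0.001]
ft_force: [1.0, -0.8, -0.7]
gripper_width: 0.167
gripper_force: 49.0
shift [-0.9 -0.8  4.1] rv [ 0.002  0.    -0.   ] rows 0.1 q6 -0.02
shift [-0.9 -0.8  4.1] rv [ 0.000e+00 -2.000e-03  3.141e+00] rows 25.1 q6 -0.02
```

```bash
python3 -m creep '[[-0.9,-0.8,1,0,0,0],[-0.9,-0.8,2,0,0,0],[-0.9,-0.8,3,0,0,0],[-0.9,-0.8,4,0,0,0],[-0.9,-0.8,4.3,0,0,0],[-0.9,-0.8,4.3,0,0,0]]'; python3 go.py 435 15 26.3 0
```

```text
t: 21.43
ee_pos: [434.6, 15.1, 25.7]
ee_rot: [0.707, 0.707, 0.0, 0.0]
ft_force: [-3.9, 0.0, 9.7]
gripper_width: 0.163
gripper_force: 50.2
shift [-0.1  0.4 -0.6] rv [0.001 0.    0.   ] rows 0.0 q6 -0.02
shift [-0.1  0.4 -0.6] rv [-0.000e+00  1.000e-03 -3.142e+00] rows 25.1 q6 -0.02
```

```bash
python3 -m creep '[[0,0,0,0,0,0],[0,0,0,0,0,0],[0,0,0,0,0,0],[0,0,0,0,0,0],[0,0,0,0,0,0]]' 0.45 && python3 -m creep '[[0,0,-10,0,0,0],[0,0,-40,0,0,0],[0,0,-80,0,0,0],[0,0,-120,0,0,0],[0,0,-160,0,0,0],[0,0,-200,0,0,0],[0,0,-200,0,0,0]]'; python3 look.py bolt 434 16 0 2 w7.png; python3 go.py 434.5 -363 230 -0.75
```

```text
t: 21.85
ee_pos: [434.1, 15.1, 24.6]
ee_rot: [0.707, 0.707, -0.0, -0.0]
ft_force: [-0.3, 0.5, 0.3]
gripper_width: 0.451
gripper_force: 0.0
t: 22.43
ee_pos: [435.7, 15.1, 233.7]
ee_rot: [0.707, 0.707, 0.004, 0.004]
ft_force: [1.6, -0.6, 0.5]
gripper_width: 0.451
gripper_force: 0.0
expect px [316. 177.]
[313.5, 177.4] 0.69 347 pose [ 4.33121e+02  1.83660e+01 -3.21000e-01] cost 0.235
shift [-378.1   -0.    -3. ] rv [ 0.003 -0.001  0.75 ] rows 9.1 q6 -0.02
shift [-378.1   -0.    -3. ] rv [ 1.000e-03  4.000e-03 -2.392e+00] rows 19.1 q6 -0.02
```

View pics/w7.png

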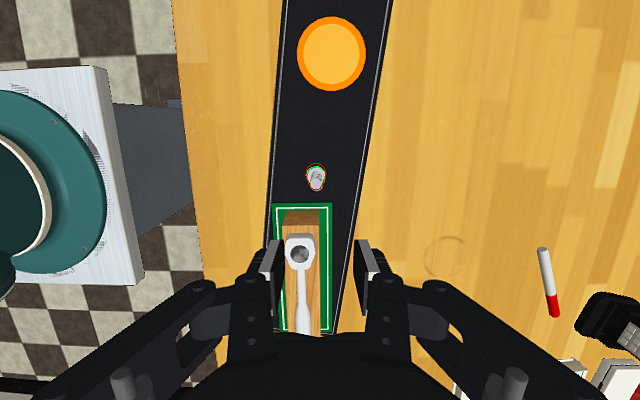

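The bolt stands upright at px (315,177) on the liner, and the block and ratchet are undisturbed. Bottle next, with fingers closing perpendicular to the line towards the turquoise one.

```bash
python3 -m creep '[[-378,0,3,0,0,0.7],[-378,0,3,0,0,0.7],[-378,0,3,0,0,0.7],[-378,0,3,0,0,0.7],[-378,0,3,0,0,0.7],[-378,0,3,0,0,0.7],[-378,0,3,0,0,0.7],[-378,0,3,0,0,0.7],[-378,0,3,0,0,0.7],[-378,0,3,0,0,0.7],[-378,0,3,0,0,0.7],[-378,0,3,0,0,0.7],[-378,0,3,0,0,0.7],[-378,0,3,0,0,0.7],[-378,0,3,0,0,0.7],[-378,0,3,0,0,0.7]]' 0.75; python3 look.py bottle 433 -361 0 0 w8.png
```

```text
t: 23.87
ee_pos: [434.4, -362.1, 222.0]
ee_rot: [0.906, 0.422, 0.0, 0.0]
ft_force: [-0.6, -0.4, 0.3]
gripper_width: 0.747
gripper_force: 0.0
expect px [317. 180.]
[318.6, 184.4] 0.72 929 pose [ 4.32114e+02 -3.63466e+02  1.21000e-01] cost 0.098
```

View pics/w8.png

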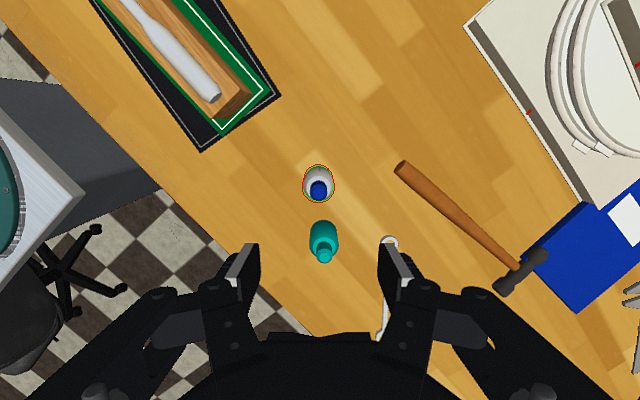

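Wrist view: the white bottle with blue cap is at px (318,184). The turquoise one is below it at (323,240), between but clear of the fingers' closing line.

```bash
python3 go.py 432.3 -363.3 18 -0.87 | head -1; python3 -m creep '[[-2.3,-0.9,40,0,0,0],[-2.3,-0.9,80,0,0,0],[-2.3,-0.9,120,0,0,0],[-2.3,-0.9,160,0,0,0],[-2.3,-0.9,185,0,0,0],[-2.3,-0.9,198,0,0,0],[-2.3,-0.9,203,0,0,0],[-2.3,-0.9,203,0,0,0],[-2.3,-0.9,203,0,0,0]]'; python3 go.py 432.3 -363.3 18 -0.7 | head -1
```

```text
shift [ -2.  -1. 204.] rv [0.    0.    0.171] rows 4.9 q6 -0.04
t: 24.72
ee_pos: [432.7, -364.7, 20.5]
ee_rot: [0.907, 0.422, 0.0, 0.001]
ft_force: [0.2, 0.2, 1.2]
gripper_width: 0.749
gripper_force: 0.0
shift [ 0.8 -1.2  2.5] rv [ 0.002  0.    -0.   ] rows 0.1 q6 -0.05
```

```bash
python3 -m creep '[[0,0,0,0,0,0],[0,0,0,0,0,0],[0,0,0,0,0,0],[0,0,0,0,0,0],[0,0,0,0,0,0],[0,0,0,0,0,0]]' 0.0 25 && python3 go.py 432.3 -363.3 18 -0.7 | head -1 && python3 -m creep '[[0,0,-30,0,0,0],[0,0,-70,0,0,0],[0,0,-110,0,0,0],[0,0,-150,0,0,0],[0,0,-165,0,0,0],[0,0,-165,0,0,0]]'; python3 go.py 454 164 185 0; python3 go.py 454 164 185 -0.7
```

```text
t: 25.22
ee_pos: [432.6, -364.6, 20.4]
ee_rot: [0.907, 0.422, 0.0, 0.001]
ft_force: [-1.7, 0.6, 6.8]
gripper_width: 0.425
gripper_force: 24.6
shift [ 0.8 -1.1  2.4] rv [0.002 0.    0.   ] rows 0.1 q6 -0.05
t: 25.72
ee_pos: [433.1, -365.1, 189.6]
ee_rot: [0.907, 0.422, 0.001, 0.004]
ft_force: [0.3, 0.4, -0.1]
gripper_width: 0.424
gripper_force: 25.7
shift [ 418.1 -324.9    1.9] rv [ 0.007  0.003 -0.7  ] rows 12.7 q6 -0.05
shift [ 418.1 -324.9    1.9] rv [ 0.004 -0.009  2.442] rows 19.5 q6 -0.05
shift [ 418.1 -324.9    1.9] rv [0.008 0.    0.   ] rows 12.7 q6 -0.05
shift [ 418.1 -324.9    1.9] rv [-1.000e-03  1.200e-02 -3.142e+00] rows 25.1 q6 -0.05
```

```bash
python3 -m creep '[[418,-325,2,0,0,-0.7],[418,-325,2,0,0,-0.7],[418,-325,2,0,0,-0.7],[418,-325,2,0,0,-0.7],[418,-325,2,0,0,-0.7],[418,-325,2,0,0,-0.7],[418,-325,2,0,0,-0.7],[418,-325,2,0,0,-0.7],[418,-325,2,0,0,-0.7],[418,-325,2,0,0,-0.7],[418,-325,2,0,0,-0.7],[418,-325,2,0,0,-0.7],[418,-325,2,0,0,-0.7],[418,-325,2,0,0,-0.7],[418,-325,2,0,0,-0.7],[418,-325,2,0,0,-0.7],[418,-325,2,0,0,-0.7],[418,-325,2,0,0,-0.7],[418,-325,2,0,0,-0.7],[418,-325,2,0,0,-0.7]]'; python3 go.py 453 164.3 26 0
```

```text
t: 27.38
ee_pos: [452.8, 164.4, 181.8]
ee_rot: [0.708, 0.707, 0.0, 0.0]
ft_force: [-0.2, -0.3, -0.6]
gripper_width: 0.422
gripper_force: 25.6
shift [-1.000e-01  2.000e-01  1.558e+02] rv [ 0.    -0.    -0.001] rows 3.7 q6 0.3
shift [-1.000e-01  2.000e-01  1.558e+02] rv [-0.   -0.    3.14] rows 25.1 q6 0.3
```

```bash
python3 -m creep '[[-0.5,-0.3,40,0,0,0],[-0.5,-0.3,80,0,0,0],[-0.5,-0.3,115,0,0,0],[-0.5,-0.3,135,0,0,0],[-0.5,-0.3,147,0,0,0],[-0.5,-0.3,152,0,0,0],[-0.5,-0.3,154,0,0,0],[-0.5,-0.3,154,0,0,0],[-0.5,-0.3,154,0,0,0]]'; python3 go.py 453 164.3 25.3 0 | head -1
```

```text
t: 28.13
ee_pos: [453.2, 164.7, 29.2]
ee_rot: [0.707, 0.707, 0.001, 0.0]
ft_force: [-0.3, 0.8, -0.8]
gripper_width: 0.424
gripper_force: 25.6
shift [-0.4 -0.2  3.9] rv [ 0.002 -0.001 -0.   ] rows 0.1 q6 0.3
```

```bash
python3 -m creep '[[0,0,1,0,0,0],[0,0,2,0,0,0],[0,0,3,0,0,0],[0,0,3.9,0,0,0],[0,0,3.9,0,0,0]]' && python3 -m creep '[[0,0,0,0,0,0],[0,0,0,0,0,0],[0,0,0,0,0,0],[0,0,0,0,0,0],[0,0,0,0,0,0]]' 0.75 && python3 -m creep '[[0,0,-10,0,0,0],[0,0,-40,0,0,0],[0,0,-80,0,0,0],[0,0,-120,0,0,0],[0,0,-160,0,0,0],[0,0,-200,0,0,0],[0,0,-200,0,0,0]]'; python3 look.py bottle 453 164 0 5; python3 go.py 560 60 330 0 | head -1
```

```text
t: 28.55
ee_pos: [452.8, 164.7, 25.3]
ee_rot: [0.707, 0.707, 0.0, 0.0]
ft_force: [-6.8, -1.7, 17.0]
gripper_width: 0.429
gripper_force: 27.3
t: 28.97
ee_pos: [452.3, 164.5, 23.7]
ee_rot: [0.707, 0.707, -0.0, -0.0]
ft_force: [1.2, -0.1, 0.6]
gripper_width: 0.749
gripper_force: 0.0
t: 29.55
ee_pos: [454.0, 165.1, 233.0]
ee_rot: [0.707, 0.707, 0.005, 0.002]
ft_force: [0.2, -0.3, 1.4]
gripper_width: 0.748
gripper_force: 0.0
expect px [317. 180.]
[317.2, 182.0] 0.65 838 pose [ 4.50864e+02  1.67547e+02 -2.11000e-01] cost 0.165
shift [-104.6  107.6 -103.6] rv [ 0.003 -0.001 -0.   ] rows 4.4 q6 0.3
```

```bash
python3 -m creep '[[-200,40,-110,0,0,0],[-200,40,-110,0,0,0],[-200,40,-110,0,0,0],[-200,40,-110,0,0,0],[-200,40,-110,0,0,0],[-200,40,-110,0,0,0],[-200,40,-110,0,0,0],[-200,40,-110,0,0,0],[-200,40,-110,0,0,0],[-200,40,-110,0,0,0]]'; python3 look.py block 416 -132 .015 5; python3 look.py green_mat 415.6 -133.5 .012 0
python3 - <<'E'
from h import *
s=robot.get_state(); p=robot.snapshot("wrist"); q=robot.snapshot("side"); a=p["img"][:, 100:540]; b=cv2.resize(q["img"][110:270,250:370],None,fx=2.5,fy=2.5); cv2.imwrite("pics/end.png",np.hstack([a,b]))
E
```

```text
t: 30.48
ee_pos: [492.1, -34.6, 332.6]
ee_rot: [0.707, 0.707, -0.0, -0.001]
ft_force: [-0.3, 0.3, 0.7]
gripper_width: 0.75
gripper_force: 0.0
expect px [275. 223.]
[280.1, 222.8] 0.58 2422 pose [ 4.15881e+02 -1.33712e+02  2.00000e-03] cost 0.737
expect px [275. 222.]
[291.4, 202.4] 0.85 1970 pose [ 4.15115e+02 -1.32852e+02  2.10000e-02] cost 1.922
```

View pics/end.png

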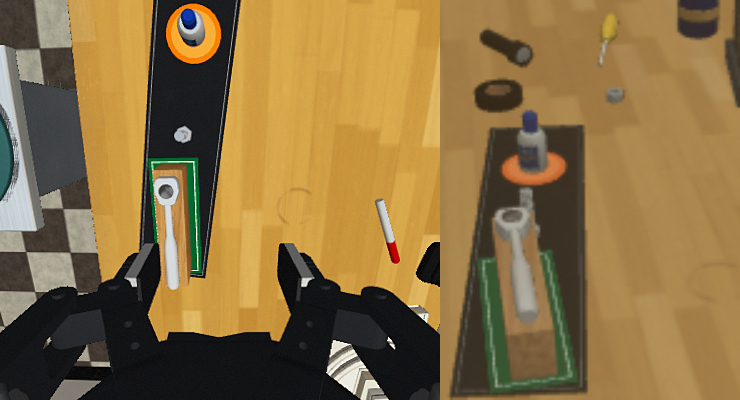

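The final view shows everything in place: bottle on the orange mat (px 192,30), bolt standing on the liner (183,134), and block with ratchet on the green mat. The tape and nut are untouched.

```bash
python3 -c "
from rig import robot
print(robot.hand_in())"
```

```text
the job is handed in; nothing more can be done
None
```

I handed the job in at about 31 s of the 115 s. The block and ratchet are on the green mat, the bottle is on the orange mat, and the bolt is on its head halfway between. In the last pictures all four looked within tolerance and the tape and nut untouched, but `hand_in` returned no verdict.

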